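# Fetch a paperweight from under the display shelf with a trigger grabber

## Robot

A 6-joint arm with a two-finger parallel gripper is mounted at the origin on the work surface. World frame = base frame: x ahead of the robot, y to its left, z up, the work surface at z = 0. Lengths are in m, angles in rad, forces in N, time in s.
With the tool pointing down it reaches from about 0.3 to 0.775 m from the base axis. Payload 14.6 kg.
Tool frame: the origin (TCP) lies at the very end of the fingers, on their centre line; the grasp point (between the pads) lies 19 mm behind it; y points along the fingers, x is the direction in which the jaws open and shut, and the axes are right-handed (so a half turn about y gives the same grasp; the last joint's range is limited). The gripper opens to 94 mm and grips with 3 to 60 N. Pads are 16 mm wide; open, the fingers measure 119 mm over their backs; the gripper's body (75 mm by 177 mm) begins 78 mm behind the grasp point.
Start: joints at [-1.274, 0.3, 1.521, -0, 1.321, -0.067], TCP at [0.196, -0.514, 0.205] pointing down, gripper open.
Joint ranges: [-3.03, 3.03], [-0.79, 2.21], [0.23, 2.52], [-1.04, 4.18], [0, 3.07], [-2.55, 2.55]. Speed limits (rad/s): [2.22, 2.22, 2.57, 3.14, 3.14, 3.14].

## Interface

Orientations are given as [roll, pitch, yaw] about the fixed x, y, z axes, in that order (R = Rz(yaw) Ry(pitch) Rx(roll)).
In Python, from station import * gives the robot as it stands.
- The arm moves only by the tool send_rows, never from a script. Its argument "series" is text: rows parted by semicolons, each of 7 numbers parted by spaces: the turn, a rotation vector about the tool's x, y, z in units of 5 degrees (1.0 is 5 degrees), then the shift along the tool's x, y, z in cm, then the opening, from -1 (shut) to 1 (fully open). A call has exactly 10 rows; each row is the pose to reach, as a shift and turn from the pose commanded when the call began, along the tool's axes at that moment; what a row does not reach only later rows make up. A row lasts 1/12 s, in which the tool goes at most 41.7 mm and 7.16 degrees, less where a joint would pass 70% of its speed; a pose out of reach is approached as far as the arm can. A call with a gripper value outside its range is refused whole. The fingers move at their own pace and stop on an object; "newtons" is the grip in N (left out, the last holds). Time passes only in rows, so rows that repeat a pose let the fingers close, or fill a call up. It gives the time, the measured TCP pose, the force and the opening at its end, in the units of the state.
- get_obs(): the state, without advancing time (a new reading comes with each control period).
- camera(name): name is "scene" or "top" or "wrist"; returns the picture (420x560x3 uint8, red, green, blue); there is no depth.
- camera_info(name): a dict with "K" (3x3 intrinsics, pixels), "R" (3x3) and "t" (3): a world point X has camera coordinates R X + t; the wrist camera has in their place "mount" (4x4, takes a point from camera to tool coordinates, whose origin is the TCP and whose axes are the tool frame's). Camera axes: x right, y down, z forward; pixel columns grow to the right and rows downward; lengths in m; the calibration is good to about 2 mm. A picture is of the moment at which its call begins: read the wrist's pose just before it. camera_info takes no time and is no camera call.
- hand_in(): hands the job in, once; it reports no verdict.
The state is a dict: "time_s": time; "qpos": joint angles; "joint_vel": joint speeds; "tau": joint torques, N m; "ee_pos": TCP position; "eef_rot": TCP orientation; "force": force on the tool from outside, world axes, zero at the start; "moment": the same for the moment, N m; "grip_width": finger opening in m.
Only numpy, scipy, OpenCV 4.12 (cv2) and the standard library are available. Lean on these libraries where they do the work, as an engineer would, in place of code of your own. Each camera call takes 0.05 s, during which the arm holds its last target. There are 200 camera calls.

## Task

A turned wooden paperweight has slid into the low gap under the slatted display shelf. Take the grabber by its handle and trigger, reach its jaws into the gap, squeeze the trigger until they hold the paperweight firmly but gently (the wood marks easily), draw it out in the jaws until it stands wholly clear in front of the shelf, then let it go and leave the grabber lying flat on the bench, drawn back clear of it. Keep your own fingers off the paperweight and leave the other goods where they stand.

Things in the scene. Friction and masses are not known exactly. Their poses are not given: they have to be found in the camera images.
- paperweight: Squat upright disc of dark walnut, steel dot on top, 44 mm in diameter, 26 mm tall, 0.11 to 0.22 kg, standing on the bench in the gap under the shelf, seen between the slats. Origin: centre of its underside; z up. Each jaw must press it with at least 3 N (aim at 8 N); over 14 N from a jaw marks the wood.
- display_shelf: Fixed low shelf of light wood, 160 mm deep (x), 264 wide (y), 58 high. Origin: centre of its footprint on the bench. Its +x points into the gap: open front edge at x = -80 mm, 20 mm high back rail at x = 68 to 80, side walls at y = +-120 to 132, slat underside 48 mm above the bench. The paperweight is wholly clear when its centre is past x = -110 mm.
- grabber: Grabber lying flat on the bench, 0.28 kg; slide it, no need to lift. Origin: on the bench, midway between the outer faces of handle (y = -28 mm) and trigger (y = +28): flat, upright faces 56 mm long about x = 0, 46 tall, 56 apart at rest, to be gripped from above across y. +x runs along the shaft to the jaws, z up; shaft and jaws stay below 25 mm height. Cross bar at x = 154 to 166 mm.
- grip_point (a point): Point on the grabber midway between handle and trigger faces at rest, 25 mm above the bench, above the grabber's origin. Squeezing 5 to 6 mm here holds the grabber with the jaws still wide open.
- trigger (a joint): Squeeze of the trigger in m: 0 at rest, jaws open; 0.024 at most. Closes the jaws by the same amount; a gripper that closes evenly closes them about its own middle. A spring of 0.6 N per mm pushes it back open. Once both jaws touch an object each further mm adds about 6 N to jaws and trigger alike, through a spring in the linkage (8 mm at most).
- moving_jaw: Jaw driven by the trigger, on the grabber's +y side: a finger 20 mm high, pad at x = 182 to 218 mm, inner face at y = +32 mm minus the squeeze, in the grabber's frame. This body's origin and axes are the grabber's, shifted along y by the jaw's travel.
- rest_jaw: Opposite jaw, on the grabber's -y side, same finger and pad, the finger clamped with its inner face at y = -32 mm plus a setting of 0 to 6 mm that differs every time, so the squeeze at which the jaws close on the paperweight (14 to 20 mm) must be found by feel. Origin and axes: the grabber's; they do not show the setting.
- jaw_point (a point): Point on the grabber midway between the open jaws, 200 mm along +x from its origin, 14 mm above the bench; the paperweight should come here.
- egg_cup: Bystander: small turned egg cup, 24 mm across, 36 mm tall, standing in the gap near one side wall; origin at the centre of its underside
- bowl: Bystander: wooden bowl, 90 mm across, 40 mm tall, standing on top of the shelf; origin at the centre of its underside
- tall_mill: Bystander: pepper mill, 48 mm across, 200 mm tall, steel cap; origin at the centre of its underside
- short_mill: Bystander: pepper mill, 48 mm across, 150 mm tall, steel cap; origin at the centre of its underside
- mushroom: Bystander: turned wooden mushroom, 92 mm across the cap, 124 mm tall; origin at the centre of its underside
- bud_vase: Bystander: wooden bud vase, 68 mm across, 140 mm tall; origin at the centre of its underside
- coaster_stack: Bystander: stack of wooden coasters, 90 x 90 x 30 mm; origin at the centre of its underside
Things that resemble listed ones, but are neither listed nor needed, are in the scene too. What is shaped like the paperweight but purple or red is not meant.

How it is judged:
By the outcome, as a careful person would: the job done as asked, in the order asked, and still so for the second after the job is handed in, with the robot touching nothing.
It also fails if it takes over 62 s, if anything falls off the work surface, if the arm or the gripper's body presses on something with over 40 N, if the wrist force passes 120 N, or if a joint passes its speed limit or range.

## Working session

There is one attempt and no reset: what is moved stays moved. The work goes in short steps, Python scripts to look and compute and a tool call to move; the robot and the scene stay as the last step left them, time stands still between calls to the robot, and variables do not carry over. Pictures are saved under pics/ and viewed, on a budget of 13 in all, crops included, one or two more only if the job needs it, and the job is handed in when it is done.

Besides the shell and the picture viewer there is one more tool, called after "Call:" as name(argument=value, ...), one argument or row to a line, values as JSON. send_rows: Moves the arm, as the interface text tells. Its arguments: {"type":"object","properties":{"series":{"type":"string"},"newtons":{"type":"number"}},"required":["series"]}

```bash
mkdir -p pics; python3 - <<'E'
from station import *
import cv2
print(get_obs())
for n in ("top","scene"):
    i=camera(n); cv2.imwrite(f"pics/{n}0.png",i[:,:,::-1]); print(n,camera_info(n))
print(camera_info("wrist"))
E
```

```text
{'time_s': 0.0, 'qpos': array([-1.27360857e+00,  3.00463649e-01,  1.52160620e+00,  2.95824886e-06,
        1.32072506e+00, -6.65977283e-02]), 'joint_vel': array([-0.00058799, -0.00076964,  0.00152355,  0.00029948, -0.00010422,
       -0.00063345]), 'tau': array([-2.12355910e-03, -5.31805193e+01, -3.52731550e+01,  7.07652443e-02,
        2.43665732e-02, -8.76095442e-05]), 'ee_pos': array([ 0.19561487, -0.51373781,  0.2048798 ]), 'eef_rot': array([-1.57071346e+00,  1.19939933e-03, -1.20701152e+00]), 'force': array([0.45128734, 0.00798497, 0.09270745]), 'moment': array([0.00582295, 0.01698858, 0.02633735]), 'grip_width': 0.09389891113227211}
top {'K': array([[448.60549752,   0.        , 281.86235982],
       [  0.        , 448.60549752, 208.3695951 ],
       [  0.        ,   0.        ,   1.        ]]), 'R': array([[ 0.01285689, -0.99990906, -0.00407085],
       [-0.97038727, -0.01149499, -0.24128078],
       [ 0.24121204,  0.00705243, -0.97044681]]), 't': array([0.01263553, 0.58120286, 1.03734599])}
scene {'K': array([[449.49955136,   0.        , 280.57447487],
       [  0.        , 449.49955136, 214.82662985],
       [  0.        ,   0.        ,   1.        ]]), 'R': array([[ 0.45649657,  0.88972212,  0.00232837],
       [ 0.65569159, -0.33464953, -0.67681477],
       [-0.60139789,  0.31049032, -0.73614967]]), 't': array([-0.30195139, -0.33018513,  1.59521513])}
{'K': array([[311.39072579,   0.        , 278.23256278],
       [  0.        , 311.39072579, 210.54226372],
       [  0.        ,   0.        ,   1.        ]]), 'mount': array([[ 9.99999193e-01, -1.23159718e-03, -3.11060142e-04,
        -4.77432572e-04],
       [ 3.72615977e-06, -2.42031771e-01,  9.70268325e-01,
        -1.78776002e-01],
       [-1.27026617e-03, -9.70267543e-01, -2.42031571e-01,
         6.93484037e-02],
       [ 0.00000000e+00,  0.00000000e+00,  0.00000000e+00,
         1.00000000e+00]])}
```

View pics/top0.png

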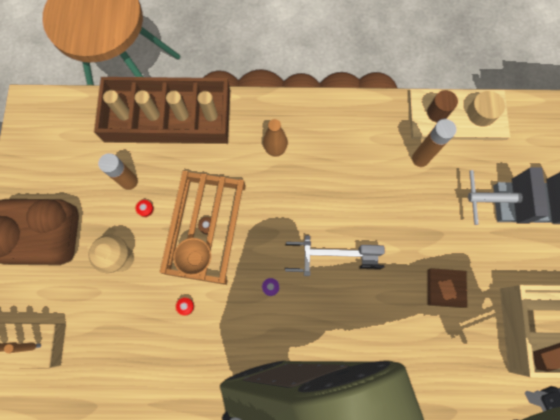

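View pics/scene0.png

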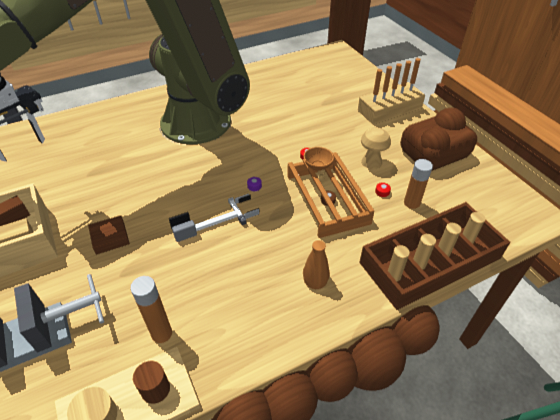

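The top view shows the shelf at about px (203,227), with a steel dot seen between the slats at (205,225). The grabber lies at (285–382, 240–272), jaws to the left. The purple disc at (270,287) and the red discs at (144,208) and (185,307) are decoys. The enlarged crop will confirm the target.

```bash
python3 - <<'E'
import cv2,numpy as np
a=cv2.imread("pics/top0.png")[155:305,150:400]; b=cv2.imread("pics/scene0.png")[140:250,160:390]
a=cv2.resize(a,(800,480),interpolation=cv2.INTER_CUBIC)
cv2.imwrite("pics/c1.png",a)
b=cv2.resize(b,None,fx=3.4,fy=3.4,interpolation=cv2.INTER_CUBIC); cv2.imwrite("pics/c2.png",b)
E
```

```text
(no output)
```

View pics/c1.png

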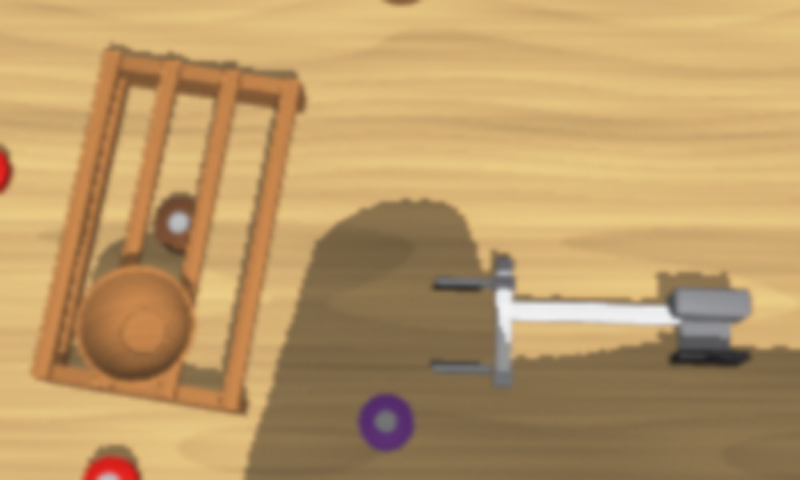

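View pics/c2.png

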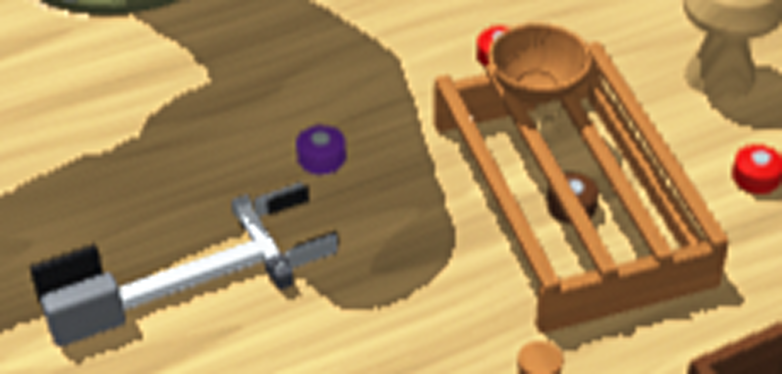

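Confirmed: the brown walnut disc with the steel dot is at crop 1 (178,222) and crop 2 (576,186), under the slats. The purple and red discs are in the open and are not meant. The shelf front faces right, towards the grabber, with the back rail on the left. The dark face (lower in the top view) is the trigger. Next: measure.

```bash
cat > h.py <<'E'
from station import *
import cv2, numpy as np
from scipy.spatial.transform import Rotation as Ro
def ray(ci,uv):
    d=np.linalg.inv(ci["K"])@np.array([uv[0],uv[1],1.]); return -ci["R"].T@ci["t"], ci["R"].T@d
def on(ci,uv,z):
    o,d=ray(ci,uv); return o+d*(z-o[2])/d[2]
def wristcam(o):
    c=camera_info("wrist"); M=c["mount"]; R=Ro.from_euler("xyz",o["eef_rot"]).as_matrix()
    Rw=R@M[:3,:3]; tw=R@M[:3,3]+o["ee_pos"]
    return dict(K=c["K"],R=Rw.T,t=-Rw.T@tw)
E
python3 - <<'E'
from h import *
np.set_printoptions(precision=4,suppress=True)
t=camera_info("top"); s=camera_info("scene")
T=lambda u,v,z:on(t,(150+u/3.2-.4,155+v/3.2-.4),z)
S=lambda u,v,z:on(s,(160+u/3.4-.4,140+v/3.4-.4),z)
print("dot",T(178,222,.026),S(576,186,.026))
print("purple",T(386,422,.026),S(322,138,.026))
P=[T(*p,.058) for p in [(112,48),(300,76),(38,375),(243,410)]]
print("shelf corners",P)
print("shelf c",np.mean(P,0), "front-edge dir",P[1]-P[3],"back",P[0]-P[2],"sides",P[0]-P[1],P[2]-P[3])
for n,p in dict(h1=(672,290,.046),h2=(750,290,.046),hb=(750,318,.046),tr1=(670,360,.046),tr2=(748,358,.046),sh1=(515,311,.02),sh2=(665,314,.02),j1=(433,286,.02),j2=(432,366,.02),bar1=(503,258,.02),bar2=(503,386,.02)).items(): print(n,T(*p))
o=get_obs();print(Ro.from_euler("xyz",o["eef_rot"]).as_matrix())
E
```

```text
dot [0.5488 0.2154 0.026 ] [0.5494 0.2164 0.026 ]
purple [0.3933 0.0463 0.026 ] [0.3956 0.0475 0.026 ]
shelf corners [array([0.6835, 0.2701, 0.058 ]), array([0.6618, 0.1189, 0.058 ]), array([0.4228, 0.3091, 0.058 ]), array([0.3985, 0.1529, 0.058 ])]
shelf c [0.5417 0.2128 0.058 ] front-edge dir [ 0.2633 -0.034   0.    ] back [ 0.2608 -0.039   0.    ] sides [0.0217 0.1512 0.    ] [0.0242 0.1562 0.    ]
h1 [ 0.4955 -0.1737  0.046 ]
h2 [ 0.4962 -0.234   0.046 ]
hb [ 0.4744 -0.2331  0.046 ]
tr1 [ 0.4414 -0.1706  0.046 ]
tr2 [ 0.4437 -0.2303  0.046 ]
sh1 [ 0.4815 -0.0537  0.02  ]
sh2 [ 0.4806 -0.172   0.02  ]
j1 [0.5007 0.0112 0.02  ]
j2 [0.4374 0.0113 0.02  ]
bar1 [ 0.5239 -0.0443  0.02  ]
bar2 [ 0.4226 -0.0442  0.02  ]
[[ 0.3558 -0.0003  0.9346]
 [-0.9346  0.001   0.3558]
 [-0.001  -1.      0.0001]]
```

Call:
send_rows(
  series="0 -1.3 0 -1.9 0 3.6 1; 0 -2.7 0 -3.8 0 7.3 1; 0 -4.1 0 -5.7 0 10.9 1; 0 -5.5 0 -7.6 0 14.6 1; 0 -6.9 0 -9.6 0 18.2 1; 0 -8.3 0 -11.5 0 21.9 1; 0 -9.7 0 -13.4 0 25.5 1; 0 -11.1 0 -15.3 0 29.2 1; 0 -12.5 0 -17.2 0 32.8 1; 0 -13.8 0 -19.2 0 36.5 1",
)

```text
time_s: 0.93
ee_pos: [0.4691, -0.2032, 0.2053]
eef_rot: [-1.571, 0.0, 0.003]
force: [0.7, -1.0, 0.1]
grip_width: 0.0942
```

```bash
python3 - <<'E'
from h import *
np.set_printoptions(precision=4,suppress=True)
o=get_obs(); i=camera("wrist"); o2=get_obs(); print(o["ee_pos"],o["eef_rot"],o["time_s"],o2["ee_pos"])
np.save("w1.npy",o); cv2.imwrite("pics/w1.png",cv2.resize(i[:,:,::-1],(800,600),interpolation=cv2.INTER_CUBIC))
E
```

```text
[ 0.4691 -0.2032  0.2053] [-1.5707  0.0002  0.0034] 0.9333 [ 0.4725 -0.1985  0.2052]
```

View pics/w1.png

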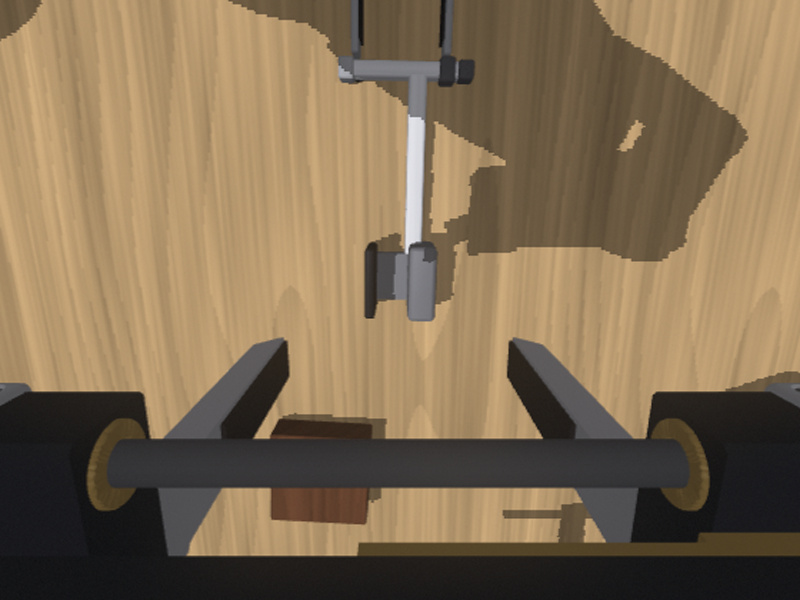

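The wrist view shows the trigger's outer edge at u≈366 and the handle's outer edge at u≈436, with ends at v≈243–320. The shaft is at (415,120)–(414,245) and the jaws at (357,·) and (447,·). The grabber sits between the open fingers; I'll convert these to positions.

```bash
python3 - <<'E'
from h import *
np.set_printoptions(precision=4,suppress=True)
o=np.load("w1.npy",allow_pickle=True).item(); c=wristcam(o); k=.7
W=lambda u,v,z:on(c,(u*k,v*k),z)
for n,p in dict(hfar=(435,246,.046),hnear=(436,318,.046),tfar=(366,246,.046),tnear=(366,316,.046),sh1=(416.5,120,.02),sh2=(414,245,.02),barL=(340,70,.02),barR=(474,72,.02),barMid=(400,69,.02),jl=(362,30,.02),jr=(441,30,.02)).items(): print(n,W(*p))
t=camera_info("top")
i=camera("top"); cv2.imwrite("pics/top1.png",i[:,:,::-1])
o=get_obs();print(o["ee_pos"],o["eef_rot"],o["time_s"])
E
```

```text
hfar [ 0.4967 -0.1743  0.046 ]
hnear [ 0.4988 -0.2313  0.046 ]
tfar [ 0.4443 -0.1744  0.046 ]
tnear [ 0.4435 -0.2298  0.046 ]
sh1 [ 0.4826 -0.0811  0.02  ]
sh2 [ 0.4817 -0.1767  0.02  ]
barL [ 0.425  -0.0462  0.02  ]
barR [ 0.5252 -0.0474  0.02  ]
barMid [ 0.4698 -0.0455  0.02  ]
jl [ 0.4419 -0.0195  0.02  ]
jr [ 0.4998 -0.0193  0.02  ]
[ 0.4707 -0.201   0.2051] [-1.5699  0.0001  0.0072] 1.0333
```

Call:
send_rows(
  series="0 0 0 0 2.5 0 1; 0 0 0 0 5.5 0 1; 0 0 0 0 8.5 0 1; 0 0 0 0 11.5 0 1; 0 0 0 0 14 0 1; 0 0 0 0 16.5 0 0.6; 0 0 0 0 18.5 0 0.5; 0 0 0 0 19.5 0 0.4; 0 0 0 0 19.8 0 0.35; 0 0 0 0 19.8 0 0.3",
  newtons=20,
)

```text
time_s: 1.87
ee_pos: [0.468, -0.2052, 0.0074]
eef_rot: [-1.57, 0.001, -0.003]
force: [-0.4, 0.9, 0.5]
grip_width: 0.0642
```

Call:
send_rows(
  series="0 0 0 0 0 0 0.26; 0 0 0 0 0 0 0.22; 0 0 0 0 0 0 0.19; 0 0 0 0 0 0 0.16; 0 0 0 0 0 0 0.13; 0 0 0 0 0 0 0.1; 0 0 0 0 0 0 0.075; 0 0 0 0 0 0 0.075; 0 0 0 0 0 0 0.075; 0 0 0 0 0 0 0.075",
)

```text
time_s: 2.7
ee_pos: [0.4688, -0.2053, 0.0082]
eef_rot: [-1.572, -0.002, -0.003]
force: [3.1, 0.7, 4.7]
grip_width: 0.0507
```

```bash
python3 - <<'E'
from h import *
np.set_printoptions(precision=4,suppress=True)
for n in("top","scene"):
    i=camera(n); cv2.imwrite(f"pics/{n}2.png",i[:,:,::-1])
o=get_obs();print(o["ee_pos"],o["eef_rot"],o["time_s"],o["force"],o["grip_width"])
a=cv2.imread("pics/top2.png")[155:305,150:400]; a=cv2.resize(a,(800,480),interpolation=cv2.INTER_CUBIC)
cv2.imwrite("pics/c3.png",a)
E
```

```text
[ 0.4687 -0.2052  0.0082] [-1.5715 -0.0012 -0.0027] 2.8 [2.591  0.5326 4.1334] 0.050568245042996895
```

View pics/c3.png

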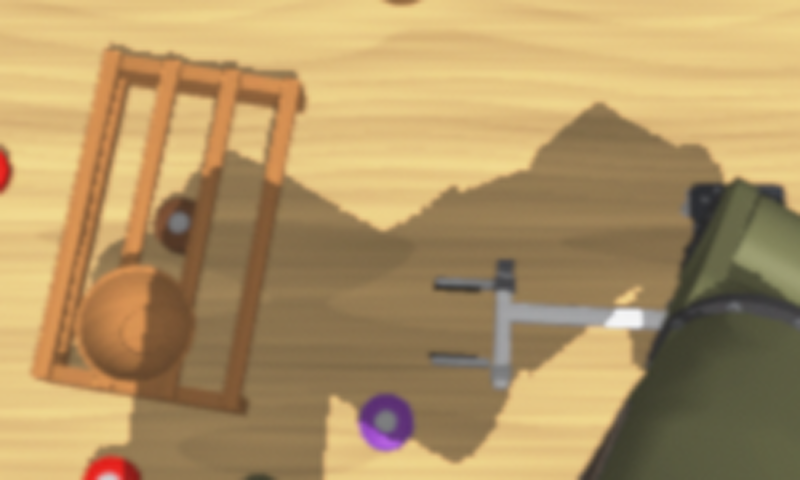

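Gripped at a 5.4 mm squeeze. Jaws are wide open and ahead of the bar, and the rest of the scene is unchanged. I'll move to the line into the gap.

Call:
send_rows(
  series="0 0 0 0 -0.15 0 0.075; 0 0.2 0 0.4 -0.15 1 0.075; 0 0.4 0 0.9 -0.15 2.2 0.075; 0 0.6 0 1.4 -0.15 3.4 0.075; 0 0.8 0 1.9 -0.15 4.6 0.075; 0 1.0 0 2.4 -0.15 5.8 0.075; 0 1.2 0 2.9 -0.15 7 0.075; 0 1.4 0 3.3 -0.15 8.1 0.075; 0 1.5 0 3.6 -0.15 8.9 0.075; 0 1.5 0 3.6 -0.15 8.9 0.075",
)

```text
time_s: 3.63
ee_pos: [0.5045, -0.1149, 0.0089]
eef_rot: [-1.571, 0.001, -0.133]
force: [0.2, 0.4, 0.4]
grip_width: 0.0507
```

```bash
python3 - <<'E'
from h import *
np.set_printoptions(precision=4,suppress=True)
i=camera("top"); o=get_obs();print(o["ee_pos"],o["eef_rot"],o["time_s"],o["force"],o["grip_width"])
a=i[155:305,150:400,::-1]; a=cv2.resize(a,(800,480),interpolation=cv2.INTER_CUBIC)
cv2.imwrite("pics/c4.png",a)
E
```

```text
[ 0.5044 -0.1155  0.0089] [-1.5706  0.0006 -0.1323] 3.6833 [-0.3985 -0.1585  0.6702] 0.05062087431259044
```

View pics/c4.png

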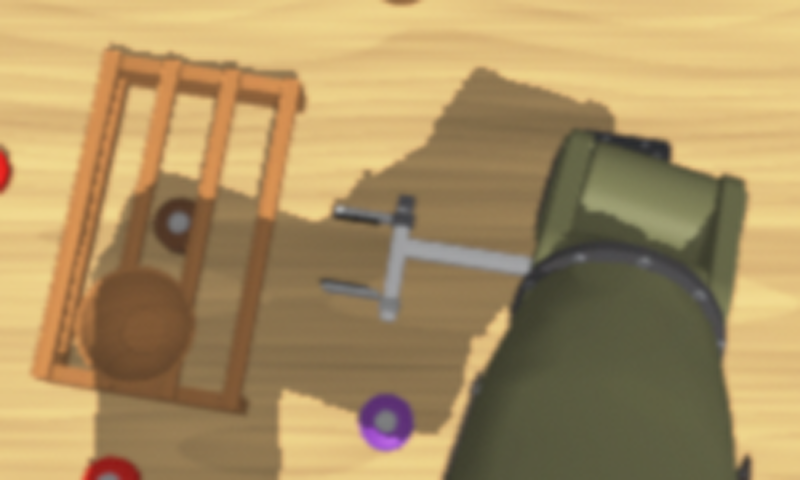

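The grabber is in line, jaw tips at crop (336,212) and (322,285), before the shelf front. I'll check the line to the disc.

```bash
python3 - <<'E'
from h import *
np.set_printoptions(precision=4,suppress=True)
t=camera_info("top"); T=lambda u,v,z=.02:on(t,(150+u/3.2-.4,155+v/3.2-.4),z)[:2]
o=get_obs(); g=o["ee_pos"][:2]; a=np.pi/2-.1323
for yaw in (a,):
  d=np.array([np.cos(yaw),np.sin(yaw)]); n=np.array([-d[1],d[0]])
  for k,p in dict(rtip=(336,212),mtip=(322,285),rbase=(390,219),mbase=(380,297),barR=(406,198),barM=(388,320),sh1=(412,248),sh2=(525,266)).items(): q=T(*p)-g; print(k,q@d,q@n)
  q=np.array([.549,.216])-g; print("disc",q@d,q@n)
s1,s2=T(412,248),T(525,266);e=s1-s2;print("shaft yaw",np.degrees(np.arctan2(e[1],e[0])),np.degrees(a))
E
```

```text
rtip 0.2109356001950675 -0.027891851363855722
mtip 0.21249741138676906 0.03224918647275288
rbase 0.1671237414384144 -0.028447360971232297
mbase 0.16547969988523029 0.03511412904728344
barR 0.15696635229519346 -0.04739212143695247
barM 0.1564554003584015 0.05229308600316893
sh1 0.1461832787482294 -0.007572749188804435
sh2 0.05505776859929136 -0.006099168670279575
disc 0.3345386473235637 -0.0005192403264093797
shaft yaw 81.49332542277646 82.4197683704192
```

Call:
send_rows(
  series="0 0 0 0.1 0 0.5 0.075; 0 0 0 0.2 0 1.3 0.075; 0 0 0 0.3 0 2.1 0.075; 0 0 0 0.3 0 2.9 0.075; 0 0 0 0.3 0 3.7 0.075; 0 0 0 0.3 0 4.5 0.075; 0 0 0 0.3 0 5.3 0.075; 0 0 0 0.3 0 6.1 0.075; 0 0 0 0.3 0 6.7 0.075; 0 0 0 0.3 0 7 0.075",
)

```text
time_s: 4.52
ee_pos: [0.5169, -0.0461, 0.0089]
eef_rot: [-1.571, 0.0, -0.133]
force: [0.2, -0.8, -0.4]
grip_width: 0.0503
```

Call:
send_rows(
  series="0 0 0 0 0 0.7 0.075; 0 0 0 0 0 1.4 0.075; 0 0 0 0 0 2.1 0.075; 0 0 0 0 0 2.8 0.075; 0 0 0 0 0 3.5 0.075; 0 0 0 0 0 4.2 0.075; 0 0 0 0 0 4.9 0.075; 0 0 0 0 0 5.6 0.075; 0 0 0 0 0 6.2 0.075; 0 0 0 0 0 6.4 0.075",
)

```text
time_s: 5.35
ee_pos: [0.5254, 0.0173, 0.0089]
eef_rot: [-1.571, -0.0, -0.133]
force: [-0.4, -0.6, -0.2]
grip_width: 0.0501
```

```bash
python3 - <<'E'
from h import *
np.set_printoptions(precision=4,suppress=True)
i=camera("top"); o=get_obs();print(o["ee_pos"],o["eef_rot"],o["time_s"],o["force"],o["grip_width"])
a=i[165:285,150:310,::-1]; a=cv2.resize(a,(800,600),interpolation=cv2.INTER_CUBIC)
cv2.imwrite("pics/c5.png",a)
E
```

```text
[0.5254 0.0173 0.0089] [-1.5705  0.     -0.1329] 5.4 [0.5132 0.2425 0.3126] 0.05076133794946367
```

View pics/c5.png

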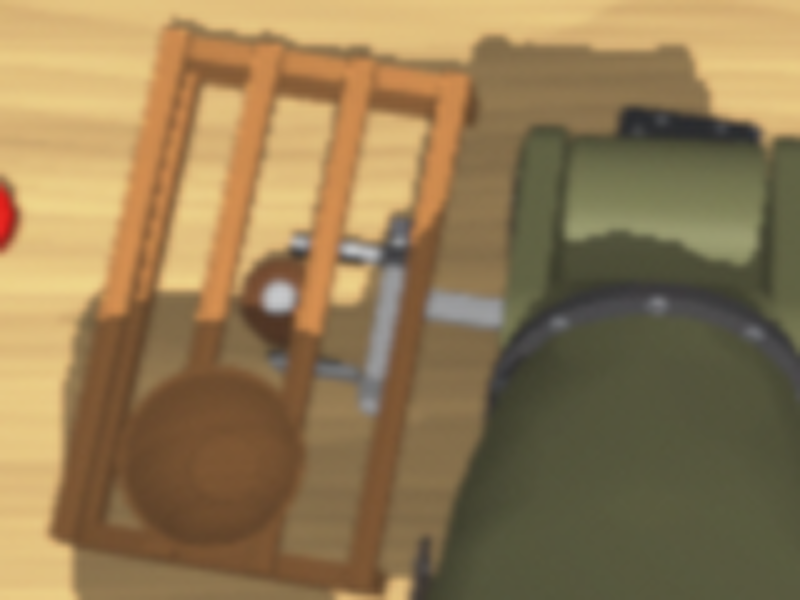

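```bash
python3 - <<'E'
from h import *
t=camera_info("top"); T=lambda u,v,z=.02:on(t,(150+u/5-.4,165+v/5-.4),z)[:2]
o=get_obs(); g=o["ee_pos"][:2]; yaw=np.pi/2-.133
d=np.array([np.cos(yaw),np.sin(yaw)]); n=np.array([-d[1],d[0]])
for k,p in dict(rtip=(291,243),mtip=(268,356),barfront1=(390,250),barfront2=(362,370),barR=(402,215),barM=(369,412)).items(): q=T(*p)-g; print(k,q@d,q@n)
q=T(279,298,.026)-g; print("disc",q@d,q@n)
E
```

```text
rtip 0.1994291702472024 -0.027000190137141417
mtip 0.20010074992008697 0.032992172389256155
barfront1 0.14813785042656444 -0.03073142740033418
barfront2 0.15132224365371125 0.033180797204015886
barR 0.14522651295052297 -0.049978650802886306
barM 0.14398189055628532 0.053924560429931906
disc 0.1989246624134058 0.0035458706784716335
```

The disc lies between the jaws, but the grabber slipped about 15 mm back in the light grip: bar at 0.1445 m instead of 0.160 m. I'll regrip on the face centre with a slightly firmer squeeze, then push slowly.

Call:
send_rows(
  series="0 0 0 0 0 0 0.12; 0 0 0 0 0 0 0.16; 0 0 0 0 0 0 0.2; 0 0 0 0 0 0 0.25; 0 0 0 0 0 0 0.3; 0 0 0 0 0 -0.3 0.3; 0 0 0 0 0 -0.7 0.3; 0 0 0 0 0 -1.2 0.3; 0 0 0 0 0 -1.5 0.3; 0 0 0 0 0 -1.5 0.3",
)

```text
time_s: 6.23
ee_pos: [0.5232, 0.0007, 0.009]
eef_rot: [-1.571, -0.0, -0.134]
force: [0.3, -0.3, -0.5]
grip_width: 0.0616
```

Call:
send_rows(
  series="0 0 0 0 0 0 0.26; 0 0 0 0 0 0 0.23; 0 0 0 0 0 0 0.2; 0 0 0 0 0 0 0.17; 0 0 0 0 0 0 0.14; 0 0 0 0 0 0 0.11; 0 0 0 0 0 0 0.08; 0 0 0 0 0 0 0.05; 0 0 0 0 0 0 0.03; 0 0 0 0 0 0 0.03",
)

```text
time_s: 7.07
ee_pos: [0.5233, 0.0015, 0.0089]
eef_rot: [-1.571, 0.0, -0.134]
force: [1.9, -0.1, -0.7]
grip_width: 0.0485
```

Call:
send_rows(
  series="0 0 0 0 0 0.1 0.03; 0 0 0 0 0 0.2 0.03; 0 0 0 0 0 0.4 0.03; 0 0 0 0 0 0.6 0.03; 0 0 0 0 0 0.8 0.03; 0 0 0 0 0 1.0 0.03; 0 0 0 0 0 1.2 0.03; 0 0 0 0 0 1.4 0.03; 0 0 0 0 0 1.5 0.03; 0 0 0 0 0 1.6 0.03",
)

```text
time_s: 7.9
ee_pos: [0.5255, 0.0175, 0.009]
eef_rot: [-1.571, -0.0, -0.133]
force: [0.2, -1.3, 1.7]
grip_width: 0.0484
```

```bash
python3 - <<'E'
from h import *
np.set_printoptions(precision=4,suppress=True)
i=camera("top"); o=get_obs();print(o["ee_pos"],o["eef_rot"],o["time_s"],o["force"],o["grip_width"])
a=i[165:285,150:310,::-1]; a=cv2.resize(a,(800,600),interpolation=cv2.INTER_CUBIC)
cv2.imwrite("pics/c6.png",a)
E
```

```text
[0.5255 0.0176 0.009 ] [-1.5707 -0.0001 -0.1334] 7.95 [-0.532  -0.65    2.1673] 0.048438507324171085
```

View pics/c6.png

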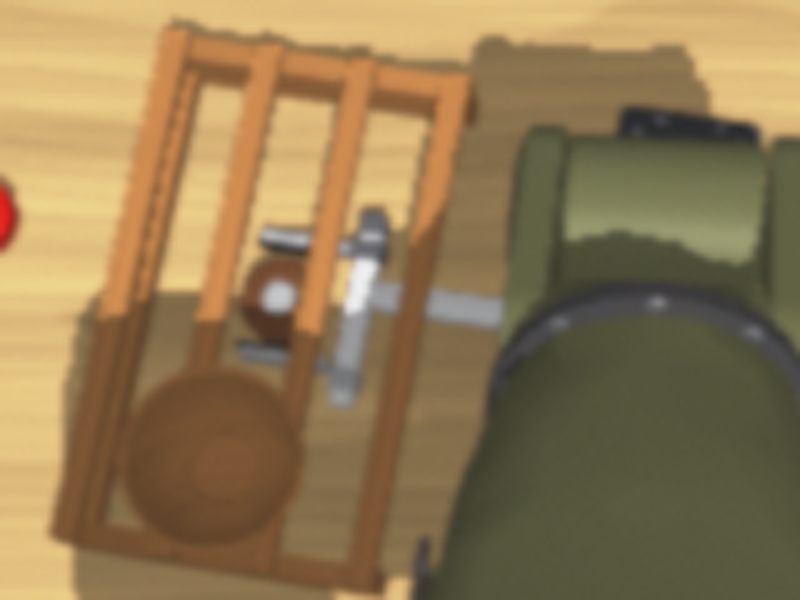

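The jaws now straddle the disc, with tips about 15 mm past its centre, and the disc has not moved. Now a slow, force-limited squeeze (16 N at the trigger leaves at most 7.6 N at the jaws).

Call:
send_rows(
  series="0 0 0 0 0 0 0.02; 0 0 0 0 0 0 0; 0 0 0 0 0 0 -0.02; 0 0 0 0 0 0 -0.03; 0 0 0 0 0 0 -0.04; 0 0 0 0 0 0 -0.05; 0 0 0 0 0 0 -0.06; 0 0 0 0 0 0 -0.07; 0 0 0 0 0 0 -0.08; 0 0 0 0 0 0 -0.09",
  newtons=16,
)

```text
time_s: 8.78
ee_pos: [0.5255, 0.0173, 0.009]
eef_rot: [-1.571, -0.0, -0.134]
force: [-0.9, 0.6, 7.0]
grip_width: 0.0437
```

Call:
send_rows(
  series="0 0 0 0 0 0 -0.1; 0 0 0 0 0 0 -0.11; 0 0 0 0 0 0 -0.12; 0 0 0 0 0 0 -0.13; 0 0 0 0 0 0 -0.14; 0 0 0 0 0 0 -0.15; 0 0 0 0 0 0 -0.16; 0 0 0 0 0 0 -0.17; 0 0 0 0 0 0 -0.18; 0 0 0 0 0 0 -0.19",
)

```text
time_s: 9.62
ee_pos: [0.5254, 0.0173, 0.009]
eef_rot: [-1.571, 0.0, -0.133]
force: [-0.1, 1.0, 5.1]
grip_width: 0.0395
```

Call:
send_rows(
  series="0 0 0 0 0 0 -0.2; 0 0 0 0 0 0 -0.21; 0 0 0 0 0 0 -0.22; 0 0 0 0 0 0 -0.23; 0 0 0 0 0 0 -0.24; 0 0 0 0 0 0 -0.25; 0 0 0 0 0 0 -0.26; 0 0 0 0 0 0 -0.27; 0 0 0 0 0 0 -0.27; 0 0 0 0 0 0 -0.27",
)

```text
time_s: 10.45
ee_pos: [0.5254, 0.0173, 0.009]
eef_rot: [-1.571, 0.0, -0.133]
force: [-0.4, 0.5, 5.0]
grip_width: 0.0397
```

Stalled at 39.6 mm (16.4 mm squeeze), so contact was at about 15.4 mm and each jaw presses about 6 N. I'll go to 18 N, which should give about 8 N per jaw, then draw out slowly.

Call:
send_rows(
  series="0 0 0 0 0 0 -0.27; 0 0 0 0 0 0 -0.27; 0 0 0 0 0 0 -0.27; 0 0 0 0 0 -0.1 -0.27; 0 0 0 0 0 -0.3 -0.27; 0 0 0 0 0 -0.6 -0.27; 0 0 0 0 0 -0.9 -0.27; 0 0 0 0 0 -1.2 -0.27; 0 0 0 0 0 -1.4 -0.27; 0 0 0 0 0 -1.5 -0.27",
  newtons=18,
)

```text
time_s: 11.28
ee_pos: [0.5234, 0.0024, 0.0091]
eef_rot: [-1.571, 0.0, -0.134]
force: [-0.5, 1.5, 6.5]
grip_width: 0.0392
```

```bash
python3 - <<'E'
from h import *
np.set_printoptions(precision=4,suppress=True)
i=camera("top"); o=get_obs();print(o["ee_pos"],o["time_s"],o["force"],o["grip_width"])
t=camera_info("top")
a=i[195:245,190:260]; m=((a.min(2)>150)&(np.ptp(a.astype(int),2)<30)).astype(np.uint8)
n,_,st,ce=cv2.connectedComponentsWithStats(m)
for k in range(1,n): print(st[k,4],ce[k]+[190,195],on(t,ce[k]+[190,195],.026))
E
```

```text
[0.5234 0.0023 0.009 ] 11.3333 [-0.4335  0.0912  5.6344] 0.03943364269154757
9 [208.2222 214.4444] [0.5739 0.209  0.026 ]
2 [225.5 214. ] [0.5756 0.1647 0.026 ]
7 [219.7143 216.4286] [0.569  0.1793 0.026 ]
68 [224.25   225.4853] [0.5455 0.1666 0.026 ]
64 [245.8906 228.8594] [0.5374 0.1111 0.026 ]
4 [220.5 243.5] [0.4989 0.174  0.026 ]
```

Call:
send_rows(
  series="0 0 0 0 0 -0.3 -0.27; 0 0 0 0 0 -0.8 -0.27; 0 0 0 0 0 -1.4 -0.27; 0 0 0 0 0 -2.1 -0.27; 0 0 0 0 0 -2.8 -0.27; 0 0 0 0 0 -3.5 -0.27; 0 0 0 0 0 -4.2 -0.27; 0 0 0 0 0 -4.9 -0.27; 0 0 0 0 0 -5.5 -0.27; 0 0 0 0 0 -6 -0.27",
)

```text
time_s: 12.17
ee_pos: [0.5154, -0.0573, 0.009]
eef_rot: [-1.57, -0.0, -0.134]
force: [0.7, 4.5, 5.1]
grip_width: 0.0394
```

Call:
send_rows(
  series="0 0 0 0 0 -0.6 -0.27; 0 0 0 0 0 -1.3 -0.27; 0 0 0 0 0 -2 -0.27; 0 0 0 0 0 -2.7 -0.27; 0 0 0 0 0 -3.5 -0.27; 0 0 0 0 0 -4.3 -0.27; 0 0 0 0 0 -5.1 -0.27; 0 0 0 0 0 -5.8 -0.27; 0 0 0 0 0 -6.3 -0.27; 0 0 0 0 0 -6.5 -0.27",
)

```text
time_s: 13.0
ee_pos: [0.5066, -0.122, 0.009]
eef_rot: [-1.571, 0.0, -0.134]
force: [-0.0, 2.8, 5.3]
grip_width: 0.0391
```

```bash
python3 - <<'E'
from h import *
np.set_printoptions(precision=4,suppress=True)
i=camera("top"); o=get_obs();print(o["ee_pos"],o["eef_rot"],o["time_s"],o["force"],o["grip_width"])
a=i[155:305,150:400,::-1]; a=cv2.resize(a,(800,480),interpolation=cv2.INTER_CUBIC)
cv2.imwrite("pics/c7.png",a)
E
```

```text
[ 0.5066 -0.1222  0.009 ] [-1.5708  0.0002 -0.1341] 13.05 [-0.8033  0.3943  5.6772] 0.03921637466820532
```

View pics/c7.png

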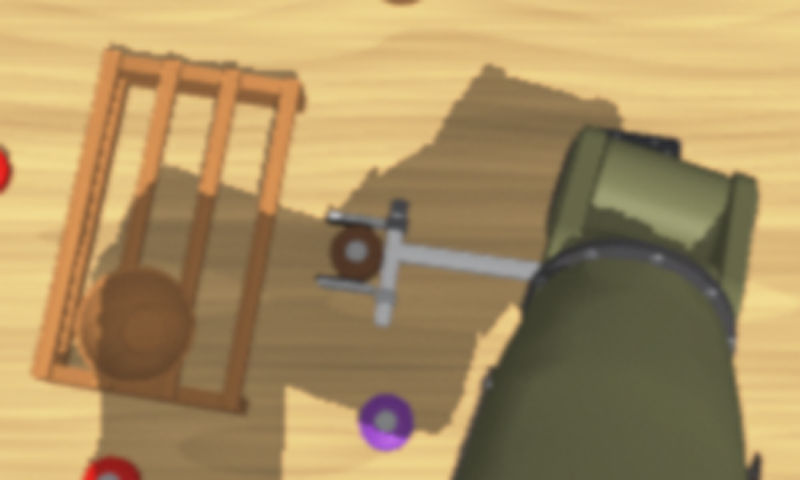

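The disc is held in the jaws at crop (356,251), well in front of the shelf front and about 137 mm from where it stood. I'll open gently, then draw the grabber straight back.

Call:
send_rows(
  series="0 0 0 0 0 0 -0.15; 0 0 0 0 0 0 -0.13; 0 0 0 0 0 0 -0.1; 0 0 0 0 0 0 -0.07; 0 0 0 0 0 0 -0.04; 0 0 0 0 0 0 -0.01; 0 0 0 0 0 0 0.02; 0 0 0 0 0 0 0.05; 0 0 0 0 0 0 0.06; 0 0 0 0 0 0 0.06",
)

```text
time_s: 13.88
ee_pos: [0.5066, -0.1215, 0.0087]
eef_rot: [-1.571, 0.0, -0.134]
force: [0.7, 0.4, 0.9]
grip_width: 0.05
```

```bash
python3 - <<'E'
from h import *
np.set_printoptions(precision=4,suppress=True)
i=camera("top"); o=get_obs();print(o["ee_pos"],o["time_s"],o["force"],o["grip_width"])
t=camera_info("top"); T=lambda u,v,z:on(t,(150+u/3.2-.4,155+v/3.2-.4),z)
print("disc before",T(356,251,.026), "shelf x",(T(356,251,.026)[:2]-[.5417,.2128])@[.1374,.9905])
a=i[190:270,230:300,::-1]; cv2.imwrite("pics/c8.png",cv2.resize(a,(525,600),interpolation=cv2.INTER_CUBIC))
E
```

```text
[ 0.5066 -0.1214  0.0087] 13.9333 [-0.1587 -0.226   2.1207] 0.050163771025057875
disc before [0.527  0.0727 0.026 ] shelf x -0.14078752601960365
```

View pics/c8.png

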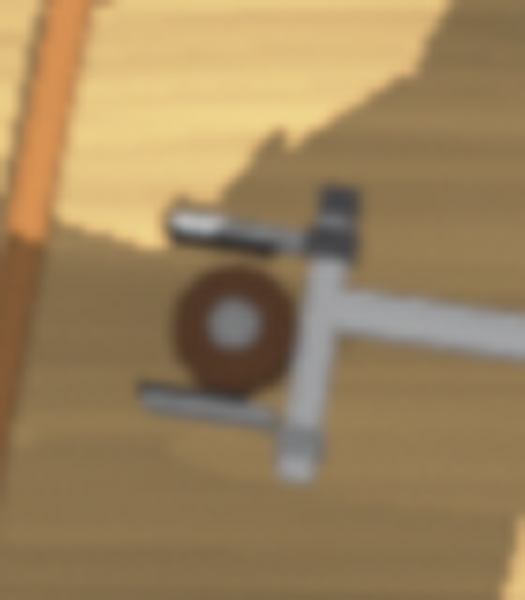

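The rest jaw is free, but the moving jaw is still close to the disc, with the gap on one side. I'll shift the grabber 3.5 mm sideways to centre it, then draw back slowly.

Call:
send_rows(
  series="0 0 0 -0.1 0 0 0.06; 0 0 0 -0.2 0 0 0.06; 0 0 0 -0.35 0 0 0.06; 0 0 0 -0.35 0 -0.1 0.06; 0 0 0 -0.35 0 -0.3 0.06; 0 0 0 -0.35 0 -0.6 0.06; 0 0 0 -0.35 0 -1 0.06; 0 0 0 -0.35 0 -1.4 0.06; 0 0 0 -0.35 0 -1.9 0.06; 0 0 0 -0.35 0 -2.4 0.06",
)

```text
time_s: 14.77
ee_pos: [0.5, -0.1453, 0.0089]
eef_rot: [-1.571, 0.0, -0.134]
force: [2.0, 4.2, 1.3]
grip_width: 0.0501
```

Call:
send_rows(
  series="0 0 0 0 0 -0.6 0.06; 0 0 0 0 0 -1.3 0.06; 0 0 0 0 0 -2 0.06; 0 0 0 0 0 -2.7 0.06; 0 0 0 0 0 -3.4 0.06; 0 0 0 0 0 -4.1 0.06; 0 0 0 0 0 -4.8 0.06; 0 0 0 0 0 -5.5 0.06; 0 0 0 0 0 -6.1 0.06; 0 0 0 0 0 -6.5 0.06",
)

```text
time_s: 15.6
ee_pos: [0.4913, -0.21, 0.0089]
eef_rot: [-1.571, -0.0, -0.134]
force: [-0.2, 2.2, 0.4]
grip_width: 0.0499
```

Call:
send_rows(
  series="0 0 0 0 0 0 0.08; 0 0 0 0 0 0 0.11; 0 0 0 0 0 0 0.14; 0 0 0 0 0 0 0.17; 0 0 0 0 0 0 0.2; 0 0 0 0 0 0 0.24; 0 0 0 0 0 0 0.4; 0 0 0 0 0 0 0.6; 0 0 0 0 0 0 0.7; 0 0 0 0 0 0 0.7",
)

```text
time_s: 16.43
ee_pos: [0.4915, -0.2091, 0.009]
eef_rot: [-1.571, -0.0, -0.134]
force: [-0.6, -0.3, -0.3]
grip_width: 0.0791
```

Call:
send_rows(
  series="0 0 0 0 -0.5 0 0.7; 0 0 0 0 -1.5 0 0.7; 0 0 0 0 -3 0 0.7; 0 0 0 0 -5 0 0.7; 0 0 0 0 -7 0 0.7; 0 0 0 0 -9 0 0.7; 0 0 0 0 -11 0 0.7; 0 0 0 0 -13 0 0.7; 0 0 0 0 -14.5 0 0.7; 0 0 0 0 -15 0 0.7",
)

```text
time_s: 17.27
ee_pos: [0.4922, -0.2095, 0.1623]
eef_rot: [-1.572, -0.004, -0.134]
force: [0.1, 0.3, 0.3]
grip_width: 0.0799
```

```bash
python3 - <<'E'
from h import *
np.set_printoptions(precision=4,suppress=True)
s=camera("scene"); i=camera("top"); o=get_obs();print(o["ee_pos"],o["time_s"],o["force"],o["grip_width"])
a=cv2.resize(i[155:305,150:400,::-1],(667,400),interpolation=cv2.INTER_AREA if 0 else cv2.INTER_CUBIC)
b=cv2.resize(s[130:250,120:440,::-1],(533,200),interpolation=cv2.INTER_CUBIC); b=cv2.copyMakeBorder(b,0,0,0,134,0)
cv2.imwrite("pics/c9.png",np.vstack([a,b]))
# bystander check against the first pictures
for n,x in(("top",i),("scene",s)):
    z=cv2.imread(f"pics/{n}0.png")[:,:,::-1]; print(n,(np.abs(x.astype(int)-z).max(2)>60).sum())
E
```

```text
[ 0.4917 -0.2093  0.1601] 17.3667 [ 0.4995 -0.8215 -0.6437] 0.07990388381442348
top 37903
scene 27849
```

View pics/c9.png

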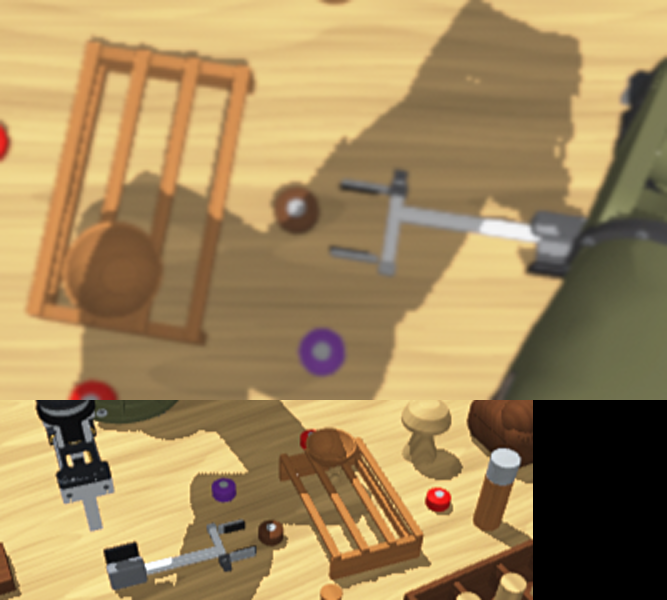

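The disc stands alone at (296,209), with the bystanders unmoved. The grabber slipped in the grip, so its tips are only about 20 mm behind the disc. I'll regrip and draw it back further to be plainly clear.

```bash
python3 - <<'E'
from h import *
np.set_printoptions(precision=4,suppress=True)
t=camera_info("top"); k=2.668; T=lambda u,v,z=.02:on(t,(150+u/k-.4,155+v/k-.4),z)[:2]
s1,s2=T(405,213),T(530,234); d=(s1-s2)/np.linalg.norm(s1-s2); n=np.array([-d[1],d[0]])
bar=(T(400,174)+T(387,273))/2; print("yaw",np.degrees(np.arctan2(d[1],d[0])),"bar",bar,"tips",T(341,184),T(331,250))
O=bar-.16*d; print("origin",O)
disc=T(296,209,.026); print("disc",disc,(disc-[.5417,.2128])@[.1374,.9905],"in grabber frame",(disc-O)@d,(disc-O)@n)
o=get_obs(); x=o["ee_pos"][:2]; R=Ro.from_euler("xyz",o["eef_rot"]).as_matrix()
print("tool shift to origin cm",100*R.T@np.append(O-x,0), "yaw tool", np.degrees(o["eef_rot"][2])+90)
E
```

```text
yaw 80.9912067988956 bar [ 0.516  -0.0196] tips [0.5534 0.0311] [0.4893 0.0396]
origin [ 0.4909 -0.1777]
disc [0.5273 0.0735] -0.13997758651368666 in grabber frame 0.2537490592844384 0.0034100265647697397
tool shift to origin cm [-0.5036 -0.0032  3.1261] yaw tool 82.34615818721372
```

Call:
send_rows(
  series="0 0 0 -0.3 0 1.5 0.7; 0 0 0 -0.5 0 3.1 0.7; 0 0 0 -0.5 1.5 3.1 0.7; 0 0 0 -0.5 4 3.1 0.7; 0 0 0 -0.5 6.5 3.1 0.7; 0 0 0 -0.5 9 3.1 0.7; 0 0 0 -0.5 11.5 3.1 0.7; 0 0 0 -0.5 13.5 3.1 0.7; 0 0 0 -0.5 14.8 3.1 0.6; 0 0 0 -0.5 15 3.1 0.5",
)

```text
time_s: 18.2
ee_pos: [0.4887, -0.1769, 0.0057]
eef_rot: [-1.569, 0.005, -0.134]
force: [0.4, 0.5, -0.9]
grip_width: 0.0722
```

Call:
send_rows(
  series="0 0 0 0 0 0 0.4; 0 0 0 0 0 0 0.3; 0 0 0 0 0 0 0.24; 0 0 0 0 0 0 0.19; 0 0 0 0 0 0 0.15; 0 0 0 0 0 0 0.11; 0 0 0 0 0 0 0.07; 0 0 0 0 0 0 0.03; 0 0 0 0 0 0 -0.02; 0 0 0 0 0 0 -0.04",
)

```text
time_s: 19.03
ee_pos: [0.4916, -0.1781, 0.0098]
eef_rot: [-1.571, -0.002, -0.134]
force: [3.5, -1.0, 7.2]
grip_width: 0.0454
```

Call:
send_rows(
  series="0 0 0 0 0 -0.1 -0.04; 0 0 0 0 0 -0.3 -0.04; 0 0 0 0 0 -0.6 -0.04; 0 0 0 0 0 -1 -0.04; 0 0 0 0 0 -1.4 -0.04; 0 0 0 0 0 -1.8 -0.04; 0 0 0 0 0 -2.2 -0.04; 0 0 0 0 0 -2.6 -0.04; 0 0 0 0 0 -3 -0.04; 0 0 0 0 0 -3.4 -0.04",
)

```text
time_s: 19.87
ee_pos: [0.4858, -0.2117, 0.0088]
eef_rot: [-1.571, 0.001, -0.134]
force: [1.5, 3.5, 3.0]
grip_width: 0.0452
```

Call:
send_rows(
  series="0 0 0 0 0 -0.4 -0.04; 0 0 0 0 0 -0.8 -0.04; 0 0 0 0 0 -1.2 -0.04; 0 0 0 0 0 -1.6 -0.04; 0 0 0 0 0 -2 -0.04; 0 0 0 0 0 -2.3 -0.04; 0 0 0 0 0 -2.5 -0.04; 0 0 0 0 0 -2.6 -0.04; 0 0 0 0 0 -2.6 -0.04; 0 0 0 0 0 -2.6 0.0",
)

```text
time_s: 20.7
ee_pos: [0.4826, -0.2373, 0.009]
eef_rot: [-1.571, 0.0, -0.134]
force: [-2.2, 0.5, 1.5]
grip_width: 0.0469
```

Call:
send_rows(
  series="0 0 0 0 0 0 0.05; 0 0 0 0 0 0 0.1; 0 0 0 0 0 0 0.14; 0 0 0 0 0 0 0.17; 0 0 0 0 0 0 0.2; 0 0 0 0 0 0 0.24; 0 0 0 0 0 0 0.4; 0 0 0 0 0 0 0.6; 0 0 0 0 0 0 0.7; 0 0 0 0 0 0 0.7",
)

```text
time_s: 21.53
ee_pos: [0.4827, -0.2372, 0.009]
eef_rot: [-1.571, -0.0, -0.134]
force: [0.0, -0.2, -0.2]
grip_width: 0.0792
```

Call:
send_rows(
  series="0 0 0 0 -0.5 0 0.7; 0 0 0 0 -1.5 0 0.7; 0 0 0 0 -3 0 0.7; 0 0 0 0 -5 0 0.7; 0 0 0 0 -7 0 0.7; 0 0 0 0 -9.5 0 0.7; 0 0 0 0 -12 0 0.7; 0 0 0 0 -14.5 0 0.7; 0 0 0 0 -16 0 0.7; 0 0 0 0 -17 0 0.7",
)

```text
time_s: 22.37
ee_pos: [0.4831, -0.2375, 0.1819]
eef_rot: [-1.572, -0.003, -0.134]
force: [-0.3, -0.4, -0.1]
grip_width: 0.0799
```

```bash
python3 - <<'E'
from h import *
np.set_printoptions(precision=4,suppress=True)
i=camera("top"); o=get_obs();print(o["ee_pos"],o["time_s"],o["force"],o["grip_width"],o["joint_vel"])
cv2.imwrite("pics/c10.png",cv2.resize(i[80:330,80:480,::-1],(800,500),interpolation=cv2.INTER_CUBIC))
E
```

```text
[ 0.4834 -0.2377  0.1828] 22.4167 [-0.645   0.1842  1.2604] 0.07984496216811307 [ 0.0007  0.0338  0.0335  0.0003 -0.0641  0.001 ]
```

View pics/c10.png

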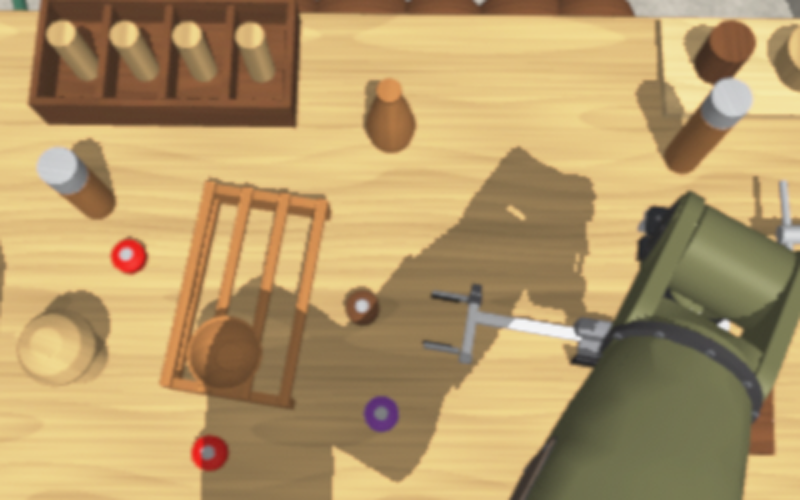

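The final view shows the disc standing alone at (361,306). The grabber lies flat with its tips at (430,296), over 50 mm behind the disc. The other goods are in place and the gripper is free.

```bash
python3 -c "
from station import *
print(hand_in())"
```

```text
the job is handed in; nothing more can be done
None
```

The paperweight is out and standing alone in front of the shelf. The grabber lies flat on the bench with its jaw tips more than 50 mm clear of it. I handed in at about 22.4 s, with the gripper raised and touching nothing.

- **Grip:** The jaws stalled on the paperweight at a squeeze of about 16.5 mm with 18 N at the trigger. That works out to about 8 N per jaw; I estimated this from the spring figures and did not measure it directly.
- **Position:** By the top camera its centre is at shelf x ≈ -140 mm, past the -110 mm needed.
- **Other goods:** The bystanders in the last top view stand where they did. I never saw the egg cup, probably hidden under the bowl, so I could not check it. I made a numeric before/after image comparison, but the arm and its shadow swamped it, so it showed nothing useful.
- **What went wrong:**
  - The grabber slipped in the light grip twice, about 15 mm going in and about 30 mm on the first draw-back. I regripped both times, the second time to draw it further clear.
  - On release the moving jaw was still close to the paperweight, so I shifted the grabber 3.5 mm sideways before pulling back. The paperweight did not move.

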